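# Put the caliper back in its hinged case

## Task

The caliper has been left lying on the shut lid of its case. Lift it off and lay it flat on a clear spot of the bench, then raise the lid by its bar handle and lower it gently back onto its stop, without letting it fall open or slam shut. Then lay the caliper flat on the case's lining, display still up, and leave the lid open for the tool check; do not drop the caliper, and leave the white squeeze bottle and the short green cylinder standing where they are.

Things in the scene. Friction and masses are not known exactly. Their poses are not given: they have to be found in the camera images.
- case: Flat grey sheet-metal case, fixed to the bench, 126 mm (its x) by 250 mm (its y); walls 4 mm thick, rim 42 mm above the bench, shut lid's top 48 mm above it. Origin: centre of its underside on the bench. z is up, +x points from the handle side (towards the robot) to the hinge side. Two low bent stop tongues stand behind the hinge, up to 20 mm back.
- case_floor (a point): Centre of the case's flat dark inner lining, 11 mm above the bench; axes as the case's. The inside is 118 mm (x) by 242 mm (y), 31 mm deep below the rim, with no dividers.
- lid (a joint): Angle of the case's lid in rad: 0 shut (level), pi/2 upright, 2.05 resting on its stop, leaning back away from the robot. The lid weighs 0.28 to 0.42 kg, is nearly free on its hinge, falls shut below pi/2 and falls open to the stop above pi/2 when let go.
- lid_hinge (a point): Middle of the lid's hinge line, at the rim of the case's +x wall, 42 mm above the bench. The hinge line runs along the case's y. Axes turn with the lid.
- lid_handle (a point): Middle of the lid's steel bar handle: a round bar of 10 mm diameter parallel to the hinge, 166 mm from the hinge line (and 3 mm above it with the lid shut, so 45 mm above the bench), straight over 94 mm, held by two arms 110 mm apart. It lies in the plane of the lid, 40 mm (bar's middle) in front of the case's front wall, with open space between and below for fingers. Axes turn with the lid.
- caliper: Steel caliper with a dark display block, 207 x 59 x 11 mm, 0.1 to 0.2 kg, lying flat with its display up (its z). Origin: centre of its outline (207 x 59 mm), on its underside. Its x runs along the beam towards the jaw end; the jaws point to its +y. At the start it lies on the shut lid, roughly along the case's y.
- caliper_grip (a point): Centre (half-way up) of the caliper's display block, the place to grip it: the block is 62 mm along the caliper's x, 30 mm across its y and 11 mm high. It lies at x = +49, y = -13, z = +5.5 mm in the caliper's frame (axes the same) and near its centre of mass. It is 5.5 mm above whatever the caliper lies flat on.
- std_mid (a point): Mid-height point of a short green upright cylinder with a black top and terminals (48 mm wide, 69 mm tall), loose, on the right: a bystander.
- bottle_mid (a point): Mid-height point of a white squeeze bottle with a blue spout (40 mm wide, 119 mm tall), loose, on the right: a bystander. The bench between it, the cylinder and the case's right side (-y) is clear for a strip at least 110 mm wide beside the case (x 0.36 to 0.60 m).
Not all that is in view belongs to the job. There is more than one size of the caliper; the job needs the larger.

How it is judged:
By the outcome, as a careful person would: the job done as asked, in the order asked, and still so for the second after the job is handed in, with the robot touching nothing.
It also fails if it takes over 72 s, if anything falls off the work surface, if the arm or the gripper's body presses on something with over 40 N, if the wrist force passes 120 N, or if a joint passes its speed limit or range.

## Robot

A 7-joint arm with a two-finger parallel gripper is mounted at the origin on a cart in front of the work surface, level with it; the furniture and walls round the work are solid. World frame = base frame: x ahead of the robot, y to its left, z up, the work surface at z = 0. Lengths are in m, angles in degrees, forces in N, time in s.
With the tool pointing down it reaches from about 0.4 to 0.925 m from the base axis. Payload 4.1 kg.
Tool frame: the origin (TCP) lies at the very end of the fingers, on their centre line; the grasp point (between the pads) lies arm.grip_point_offset behind it (arm.grip_point_offset is the distance from the TCP to the grasp point, in m); z points along the fingers, y is the direction in which the jaws open and shut (so a half turn about z gives the same grasp; the last joint's range is limited). The gripper opens to 85 mm and grips with 20 to 120 N. Pads are 22 mm wide; open, the fingers measure 114 mm over their backs; the gripper's body (76 mm by 85 mm) begins 54 mm behind the grasp point. The pads swing forward as they close: fully open they stand 13 mm farther back than shut.
Start: joints at [66.979, 22.827, 2.584, 88.041, -1.071, 69.15, -2.905], TCP at [0.194, -0.62, 0.231] pointing down, gripper open.
Joint ranges: [-161.44, 161.44], [-28.35, 127.94], [-78.24, 83.42], [0, 140.83], [-78.03, 258.03], [13.02, 114.36], [-168.23, 168.23]. Speed limits (degrees/s): [147.25, 147.25, 180, 180, 180, 180, 180].

## Interface

Orientations are given as a 3x3 rotation matrix whose columns are the frame's x, y, z axes.
In Python, from cell import arm gives the robot as it stands.
- The arm moves only by the tool apply_moves, never from a script. Its argument "steps" is a list of rows, each an object with "gripper": the closure in counts, from 0 (fully open) to 255 (shut); "translation": the shift along the tool's x, y, z in cm, a list of three; "turn": the turn about the tool's z in rad. In form: [{"gripper": gripper, "translation": [x, y, z], "turn": turn}, ...]. A call has 1 to 5 rows; each row is the pose to reach, as a shift and turn from the pose commanded when the call began, along the tool's axes at that moment; what a row does not reach only later rows make up. A row lasts 1/10 s, in which the tool goes at most 50 mm and 8.59 degrees, less where a joint would pass 70% of its speed; a pose out of reach is approached as far as the arm can. A call with a gripper value outside its range is refused whole. The fingers move at their own pace and stop on an object; "newtons" is the grip in N (left out, the last holds). Time passes only in rows, so rows that repeat a pose let the fingers close. It gives the time, the measured TCP pose, the force and the opening at its end, in the units of the state.
- arm.get_obs(): the state, without advancing time (a new reading comes with each control period).
- arm.snapshot(name): name is "scene" or "side" or "wrist"; returns the picture (384x512x3 uint8, blue, green, red); there is no depth.
- arm.get_calibration(name): a dict with "camera_matrix" (3x3 intrinsics, pixels), "world_from_camera" (4x4, takes a point from camera to world coordinates). Camera axes: x right, y up, looking along -z (the intrinsics and any distortion apply to the point x, -y, -z); pixel columns grow to the right and rows downward; lengths in m; the calibration is good to about 2 mm. A picture is of the moment at which its call begins: read the wrist's pose just before it. get_calibration takes no time and is no camera call; for the wrist camera it gives the pose at the moment of the call.
- arm.finish_job(): hands the job in, once; it reports no verdict.
The state is a dict: "clock": time; "qpos": joint angles; "dq": joint speeds; "tau": joint torques, N m; "ee_pos": TCP position; "eef_rot": TCP orientation; "contact_force": force on the tool from outside, world axes, zero at the start; "torque": the same for the moment, N m; "grip_width": opening from 0.0 (shut) to 1.0 (fully open).
Only numpy, scipy, OpenCV 4.12 (cv2) and the standard library are available. Lean on these libraries where they do the work, as an engineer would, in place of code of your own. Each camera call takes 0.05 s, during which the arm holds its last target. There are 200 camera calls.

## Working session

There is one attempt and no reset: what is moved stays moved. The work goes in short steps, Python scripts to look and compute and a tool call to move; the robot and the scene stay as the last step left them, time stands still between calls to the robot, and variables do not carry over. Pictures are saved under pics/ and viewed, about 8 in all and at most 12, crops included, and the job is handed in when it is done.

Besides the shell and the picture viewer there is one more tool, called by a JSON object that holds its "name" and its "arguments". apply_moves: Moves the arm, as the interface text tells. Its arguments: {"type":"object","properties":{"steps":{"type":"array"},"newtons":{"type":"number"}},"required":["steps"]}

```bash
ls; mkdir -p pics; python3 - <<'E'
from cell import arm
import cv2,numpy as np
np.set_printoptions(precision=4,suppress=True)
print(arm.get_obs(), arm.grip_point_offset)
for n in ["scene","side"]:
    im=arm.snapshot(n); cv2.imwrite(f"pics/{n}0.png",im)
    c=arm.get_calibration(n); print(n,c)
a=cv2.imread("pics/scene0.png");
cv2.imwrite("pics/s0big.png",cv2.resize(a,(800,600),interpolation=cv2.INTER_CUBIC))
E
```

```text
pics
{'clock': 0.0, 'qpos': array([66.9783, 22.8746,  2.5792, 88.1149, -1.0711, 69.1497, -2.9055]), 'dq': array([-0.0324,  0.0009, -0.0172,  0.1516,  0.0391, -0.0507, -0.0287]), 'tau': array([ -0.0003, -47.5129,   1.3651, -25.4219,   0.0118,   0.0095,
         0.    ]), 'ee_pos': array([ 0.1937, -0.6198,  0.2302]), 'eef_rot': array([[ 0.9545,  0.2983, -0.0007],
       [ 0.2983, -0.9545,  0.0019],
       [-0.0001, -0.002 , -1.    ]]), 'contact_force': array([-0.1171,  0.9723,  0.5353]), 'torque': array([ 0.0255,  0.003 , -0.0227]), 'grip_width': 1.0059644465524196} 0.0187
scene {'camera_matrix': array([[413.6647,   0.    , 258.0673],
       [  0.    , 413.6647, 192.8937],
       [  0.    ,   0.    ,   1.    ]]), 'world_from_camera': array([[-0.7134,  0.3927, -0.5804,  0.0239],
       [-0.7007, -0.3856,  0.6003,  0.4509],
       [ 0.0119,  0.8349,  0.5502,  0.5856],
       [ 0.    ,  0.    ,  0.    ,  1.    ]])}
side {'camera_matrix': array([[411.0134,   0.    , 261.9049],
       [  0.    , 411.0134, 187.293 ],
       [  0.    ,   0.    ,   1.    ]]), 'world_from_camera': array([[-0.8903,  0.2642, -0.3709,  0.2484],
       [-0.4552, -0.498 ,  0.7381,  0.5914],
       [ 0.0103,  0.8259,  0.5637,  0.61  ],
       [ 0.    ,  0.    ,  0.    ,  1.    ]])}
```

View pics/s0big.png

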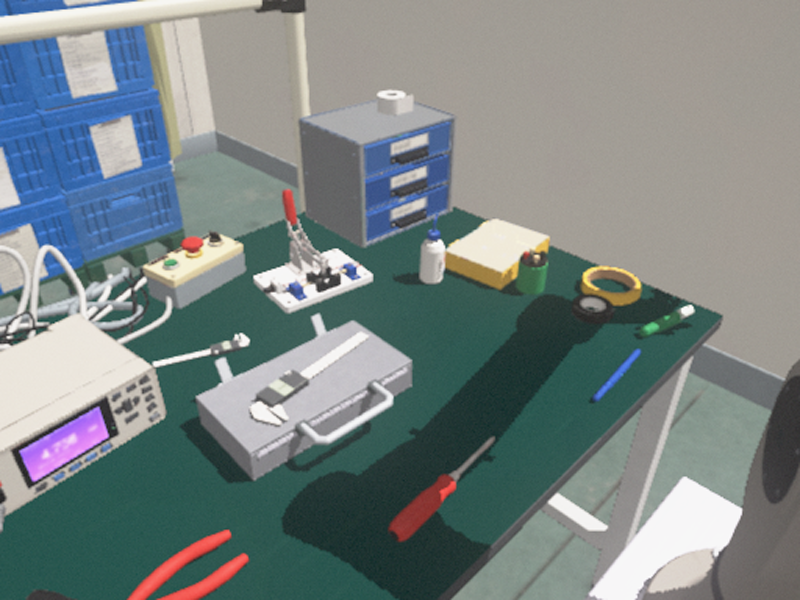

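View pics/side0.png

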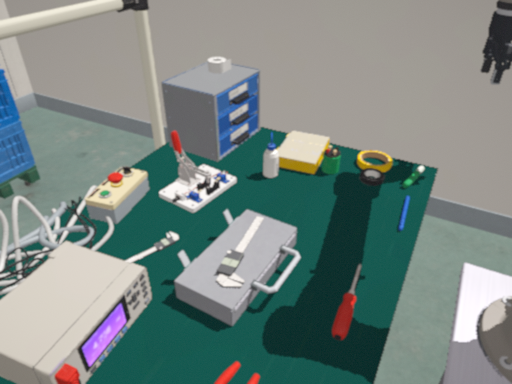

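The larger caliper lies on the lid, at about (300,385) in the enlarged scene picture. A smaller one lies on the bench behind the case at (200,352). The bottle is at (432,258) and the green cylinder at (532,270). I'll confirm with an enlarged crop and measure from it.

```bash
python3 - <<'E'
import cv2,numpy as np
a=cv2.imread("pics/scene0.png")[190:310,95:275]; b=cv2.imread("pics/side0.png")[200:325,165:310]
cv2.imwrite("pics/c1.png",cv2.resize(a,None,fx=4.4,fy=4.4,interpolation=cv2.INTER_CUBIC))
cv2.imwrite("pics/c2.png",cv2.resize(b,None,fx=4.4,fy=4.4,interpolation=cv2.INTER_CUBIC))
E
```

```text
(no output)
```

View pics/c1.png

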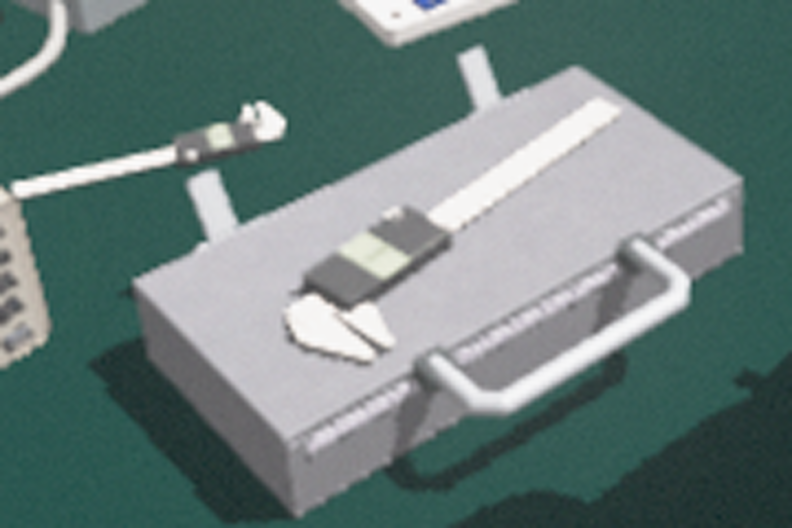

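View pics/c2.png

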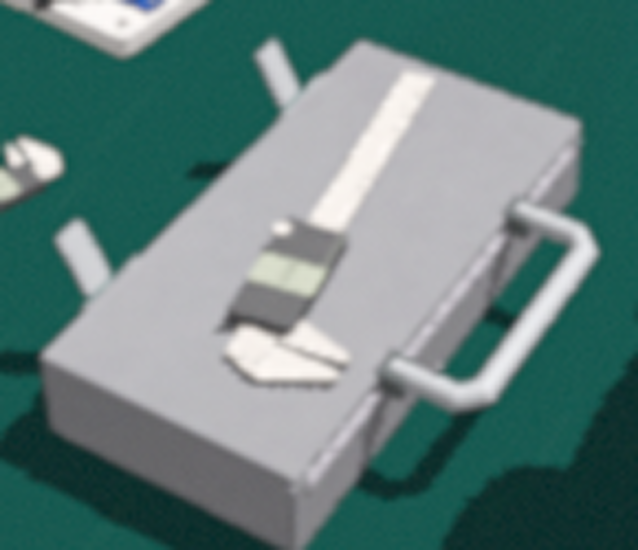

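The crops show the larger caliper on the lid. In the scene crop its display block is at (378,255), its jaws are at (340,328) pointing to the handle side, and its beam end is at (610,110). The lid corners and the bar are clear in both views, so I can measure them.

```bash
cat > h.py <<'E'
import numpy as np,cv2
from cell import arm
np.set_printoptions(precision=4,suppress=True)
def ray(name,uv,c=None):
    c=c or arm.get_calibration(name); K=c["camera_matrix"];T=c["world_from_camera"]
    d=np.linalg.solve(K,[uv[0],uv[1],1.]); d=T[:3,:3]@(d*[1,-1,-1]); return T[:3,3],d
def at(name,uv,z,c=None):
    o,d=ray(name,uv,c); return o+d*(z-o[2])/d[2]
E
python3 - <<'E'
from h import *
f=lambda uv,o:(np.array(uv)+.5)/4.4-.5+o
S={}
for n,o,P in [("scene",(95,190),dict(lid=[(135,285),(577,66),(742,180),(290,440)],blk=[(402,205),(452,238),(350,305),(303,275)],bar=[(500,405),(683,290)],tip=[(610,108)])),
 ("side",(165,200),dict(lid=[(42,355),(365,40),(582,123),(298,490)],blk=[(293,217),(345,237),(290,332),(230,318)],bar=[(478,392),(592,250)],tip=[(420,78)]))]:
    for k,z in dict(lid=.048,blk=.059,bar=.045,tip=.053).items():
        p=np.array([at(n,f(u,np.array(o)),z) for u in P[k]]); print(n,k,p[:,:2].tolist() if 0 else p[:,:2].round(4).tolist(),'mean',p.mean(0))
        if k in("lid","blk"):
            print('  sides',[round(float(np.linalg.norm(p[i]-p[i-1])),4) for i in range(4)], 'yaw', np.degrees(np.arctan2(*(p[0]+p[3]-p[1]-p[2])[[1,0]])))
for nm,uv in dict(bottle=(432,282),std=(532,291),clampR=(372,275),tray=(485,285)).items(): print(nm, at("scene",np.array(uv)*.64,0.))
E
```

```text
scene lid [[0.6192, 0.1988], [0.6084, -0.0491], [0.4839, -0.042], [0.4958, 0.2031]] mean [0.5518 0.0777 0.048 ]
  sides [0.1235, 0.2481, 0.1247, 0.2454] yaw 87.3738063073869
scene blk [[0.5701, 0.0905], [0.5363, 0.0888], [0.5324, 0.1464], [0.5621, 0.1495]] mean [0.5502 0.1188 0.059 ]
  sides [0.0596, 0.0339, 0.0577, 0.0298] yaw 4.3270495751929525
scene bar [[0.4544, 0.1305], [0.4513, 0.0293]] mean [0.4528 0.0799 0.045 ]
scene tip [[0.5647, -0.0319]] mean [ 0.5647 -0.0319  0.053 ]
side lid [[0.6225, 0.1971], [0.6077, -0.0532], [0.4834, -0.0442], [0.4941, 0.2074]] mean [0.5519 0.0768 0.048 ]
  sides [0.1289, 0.2507, 0.1247, 0.2518] yaw 87.09250048492666
side blk [[0.5668, 0.0876], [0.5402, 0.088], [0.5328, 0.1474], [0.5588, 0.1522]] mean [0.5496 0.1188 0.059 ]
  sides [0.0651, 0.0266, 0.0599, 0.0265] yaw 4.760299711479088
side bar [[0.4554, 0.1291], [0.4462, 0.0313]] mean [0.4508 0.0802 0.045 ]
side tip [[0.5657, -0.033]] mean [ 0.5657 -0.033   0.053 ]
bottle [ 0.6494 -0.2668  0.    ]
std [ 0.511  -0.3666  0.    ]
clampR [ 0.7389 -0.2089  0.    ]
tray [ 0.579  -0.3246  0.    ]
```

```bash
cat >> h.py <<'E'
def plan(wps,start=None):
    """wps: (x,y,z,yaw of tool y deg). Prints per-waypoint shift (cm, tool axes) and turn (rad), rows needed."""
    o=arm.get_obs(); p=np.array(o["ee_pos"]); R=np.array(o["eef_rot"])
    print("t",o["clock"],"p",p,"yaw",np.degrees(np.arctan2(R[1,1],R[0,1])),"F",o["contact_force"],"w",o["grip_width"])
    yaw=np.arctan2(R[1,1],R[0,1])
    for x,y,z,a in wps:
        a=np.radians(a); s,c=np.sin(yaw),np.cos(yaw)
        R=np.array([[-s,c,0],[c,s,0],[0,0,-1]]).astype(float)
        # x = y cross z with z down
        Y=np.array([c,s,0]);Z=np.array([0,0,-1.]);R=np.c_[np.cross(Y,Z),Y,Z]
        d=np.array([x,y,z])-p; t=-(a-yaw+np.pi)%(2*np.pi)-0; t=-(((a-yaw+np.pi)%(2*np.pi))-np.pi)
        print("  shift",(R.T@d*100).round(2).tolist(),"turn",round(t,3),"rows",round(max(np.linalg.norm(d)/.05,abs(t)/.15),1))
        p=np.array([x,y,z]);yaw=a
E
python3 - <<'E'
from h import *
for uv in [(395,535),(490,440),(440,490),(415,432)]: print(at("scene",np.array(uv)*.64,0.01))
a=np.array([.194,-.62,.23]);b=np.array([.55,.119,.2])
plan([(*(a+(b-a)*.27),-31),(*(a+(b-a)*.54),6),(*(a+(b-a)*.8),6),(*b,6)])
E
```

```text
[0.3262 0.1456 0.01  ]
[ 0.3406 -0.0329  0.01  ]
[0.3325 0.068  0.01  ]
[0.4148 0.0224 0.01  ]
t 0.1 p [ 0.1937 -0.6199  0.2304] yaw -72.64722956827949 F [ 0.8525 -0.3281 -0.3258] w 1.0003687315850682
  shift [15.15, -16.16, 0.85] turn -0.727 rows 4.8
  shift [22.05, -2.04, 0.81] turn -0.646 rows 4.4
  shift [18.14, 11.21, 0.78] turn -0.0 rows 4.3
  shift [13.95, 8.63, 0.6] turn -0.0 rows 3.3
```

{"name": "apply_moves", "arguments": {"steps": [{"gripper": 110, "translation": [15.2, -16.2, 0.8], "turn": -0.73}, {"gripper": 110, "translation": [15.2, -16.2, 0.8], "turn": -0.73}, {"gripper": 110, "translation": [15.2, -16.2, 0.8], "turn": -0.73}, {"gripper": 110, "translation": [15.2, -16.2, 0.8], "turn": -0.73}, {"gripper": 110, "translation": [15.2, -16.2, 0.8], "turn": -0.73}], "newtons": 40}}

```text
clock: 0.6
ee_pos: [0.2929, -0.4155, 0.2228]
eef_rot: [[0.502, 0.865, 0.0], [0.865, -0.502, 0.003], [0.002, -0.001, -1.0]]
contact_force: [0.3, -0.9, 0.4]
grip_width: 0.569
```

{"name": "apply_moves", "arguments": {"steps": [{"gripper": 110, "translation": [22.0, -2.0, 0.8], "turn": -0.64}, {"gripper": 110, "translation": [22.0, -2.0, 0.8], "turn": -0.64}, {"gripper": 110, "translation": [22.0, -2.0, 0.8], "turn": -0.64}, {"gripper": 110, "translation": [22.0, -2.0, 0.8], "turn": -0.64}, {"gripper": 110, "translation": [22.0, -2.0, 0.8], "turn": -0.64}]}}

```text
clock: 1.1
ee_pos: [0.3877, -0.2165, 0.2152]
eef_rot: [[-0.111, 0.994, 0.0], [0.994, 0.111, 0.001], [0.001, 0.0, -1.0]]
contact_force: [-0.5, -0.3, -0.8]
grip_width: 0.567
```

```bash
python3 -c "
from h import *
plan([(.50,0.03,.2,6),(.55,.119,.2,6)])"
```

```text
t 1.1 p [ 0.3877 -0.2165  0.2152] yaw 6.4014957394587455 F [-0.5367 -0.2505 -0.8051] w 0.5667267707523302
  shift [23.24, 13.91, 1.52] turn 0.007 rows 5.4
  shift [8.33, 5.9, 0.0] turn -0.0 rows 2.0
```

{"name": "apply_moves", "arguments": {"steps": [{"gripper": 110, "translation": [21.0, 12.0, 1.5], "turn": 0}, {"gripper": 110, "translation": [21.0, 12.0, 1.5], "turn": 0}, {"gripper": 110, "translation": [21.0, 12.0, 1.5], "turn": 0}, {"gripper": 110, "translation": [21.0, 12.0, 1.5], "turn": 0}, {"gripper": 110, "translation": [21.0, 12.0, 1.5], "turn": 0}]}}

```text
clock: 1.6
ee_pos: [0.4847, 0.0018, 0.2002]
eef_rot: [[-0.102, 0.995, 0.0], [0.995, 0.102, -0.0], [-0.0, 0.0, -1.0]]
contact_force: [-0.2, -0.4, -0.1]
grip_width: 0.568
```

{"name": "apply_moves", "arguments": {"steps": [{"gripper": 110, "translation": [10.6, 7.6, 0], "turn": 0}, {"gripper": 110, "translation": [10.6, 7.6, 0], "turn": 0}, {"gripper": 110, "translation": [10.6, 7.6, 0], "turn": 0}, {"gripper": 110, "translation": [10.6, 7.6, 0], "turn": 0}, {"gripper": 110, "translation": [10.6, 7.6, 0], "turn": 0}]}}

```text
clock: 2.1
ee_pos: [0.5487, 0.1127, 0.1995]
eef_rot: [[-0.102, 0.995, -0.002], [0.995, 0.102, -0.001], [-0.001, -0.002, -1.0]]
contact_force: [-0.3, -0.4, 0.3]
grip_width: 0.573
```

```bash
python3 -c "
from h import *
plan([(.55,.119,.2,6),(.55,.119,.051,6)])
c=arm.get_calibration('wrist'); print(c['world_from_camera']); im=arm.snapshot('wrist'); cv2.imwrite('pics/w1.png',im)
K=c['camera_matrix'];T=c['world_from_camera']
for p in [(.55,.119,.059),(.565,-.0325,.053),(.449,.082,.045)]:
  q=T[:3,:3].T@(np.array(p)-T[:3,3]); q=q*[1,-1,-1]; print((K@q/q[2])[:2])
"
```

```text
t 2.1 p [0.5487 0.1127 0.1995] yaw 5.861980408793694 F [-0.3327 -0.3778  0.3382] w 0.5725880480431
  shift [0.62, 0.19, -0.05] turn -0.002 rows 0.1
  shift [0.0, 0.0, 14.9] turn -0.0 rows 3.0
[[ 0.9948 -0.0973 -0.0297  0.5406]
 [ 0.1017  0.9426  0.318   0.1948]
 [-0.003  -0.3194  0.9476  0.3418]
 [ 0.      0.      0.      1.    ]]
[254.1559 172.4742]
[253.402  289.5361]
[161.6697 191.9046]
```

View pics/w1.png

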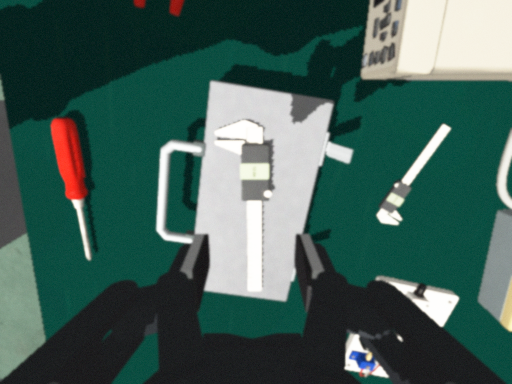

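The wrist view shows the block centred at about (256,172) against a predicted (254,172), with the caliper parallel to the pads. The bar is at (164,190) against a predicted (162,192). I'm going down.

{"name": "apply_moves", "arguments": {"steps": [{"gripper": 110, "translation": [0.6, 0.3, 4.5], "turn": 0}, {"gripper": 110, "translation": [0.6, 0.3, 9], "turn": 0}, {"gripper": 110, "translation": [0.6, 0.3, 12.5], "turn": 0}, {"gripper": 110, "translation": [0.6, 0.3, 14.0], "turn": 0}, {"gripper": 110, "translation": [0.6, 0.3, 14.3], "turn": 0}]}}

```text
clock: 2.65
ee_pos: [0.55, 0.1171, 0.0558]
eef_rot: [[-0.1, 0.995, -0.003], [0.995, 0.1, -0.002], [-0.001, -0.004, -1.0]]
contact_force: [0.0, -0.2, -0.0]
grip_width: 0.567
```

{"name": "apply_moves", "arguments": {"steps": [{"gripper": 110, "translation": [0, 0, 0.2], "turn": 0}, {"gripper": 110, "translation": [0, 0, 0.4], "turn": 0}, {"gripper": 110, "translation": [0, 0, 0.4], "turn": 0}]}}

```text
clock: 2.95
ee_pos: [0.5524, 0.1194, 0.0547]
eef_rot: [[-0.102, 0.995, 0.003], [0.995, 0.102, 0.0], [-0.0, 0.003, -1.0]]
contact_force: [0.1, -0.4, -0.2]
grip_width: 0.568
```

{"name": "apply_moves", "arguments": {"steps": [{"gripper": 110, "translation": [0, -0.1, 0.3], "turn": 0}, {"gripper": 110, "translation": [0, -0.1, 0.3], "turn": 0}, {"gripper": 110, "translation": [0, -0.1, 0.3], "turn": 0}]}}

```text
clock: 3.25
ee_pos: [0.5504, 0.1192, 0.0504]
eef_rot: [[-0.102, 0.995, 0.0], [0.995, 0.102, -0.0], [-0.0, 0.0, -1.0]]
contact_force: [-1.1, 0.4, -0.8]
grip_width: 0.568
```

{"name": "apply_moves", "arguments": {"steps": [{"gripper": 150, "translation": [0, 0, 0], "turn": 0}, {"gripper": 200, "translation": [0, 0, 0], "turn": 0}, {"gripper": 220, "translation": [0, 0, 0], "turn": 0}, {"gripper": 220, "translation": [0, 0, 0], "turn": 0}, {"gripper": 220, "translation": [0, 0, 0], "turn": 0}]}}

```text
clock: 3.75
ee_pos: [0.5506, 0.1193, 0.0506]
eef_rot: [[-0.102, 0.995, 0.001], [0.995, 0.102, -0.0], [-0.0, 0.001, -1.0]]
contact_force: [0.5, -0.5, 3.7]
grip_width: 0.336
```

{"name": "apply_moves", "arguments": {"steps": [{"gripper": 220, "translation": [0, 0, 0], "turn": 0}, {"gripper": 220, "translation": [0, 0, -0.5], "turn": 0}, {"gripper": 220, "translation": [0, 0, -1.5], "turn": 0}, {"gripper": 220, "translation": [0, 0, -3.5], "turn": 0}, {"gripper": 220, "translation": [0, 0, -5], "turn": 0}], "newtons": 60}}

```text
clock: 4.25
ee_pos: [0.5503, 0.1193, 0.1013]
eef_rot: [[-0.102, 0.995, 0.0], [0.995, 0.102, 0.0], [0.0, 0.0, -1.0]]
contact_force: [-0.3, -0.3, -1.0]
grip_width: 0.329
```

```bash
python3 -c "
from h import *
plan([(.51,.0,.10,6),(.47,-.125,.10,6),(.47,-.125,.01,6),(.47,-.125,.003,6)])
c=arm.get_calibration('side'); im=arm.snapshot('side'); cv2.imwrite('pics/s2.png',cv2.resize(im[150:330,150:390],None,fx=3,fy=3))
"
```

```text
t 4.25 p [0.5503 0.1193 0.1013] yaw 5.8526797577471354 F [-0.2707 -0.3029 -1.0065] w 0.32895927943260683
  shift [-11.46, -5.23, 0.13] turn -0.003 rows 2.5
  shift [-12.01, -5.28, 0.0] turn -0.0 rows 2.6
  shift [0.0, 0.0, 9.0] turn -0.0 rows 1.8
  shift [0.0, 0.0, 0.7] turn -0.0 rows 0.1
```

View pics/s2.png

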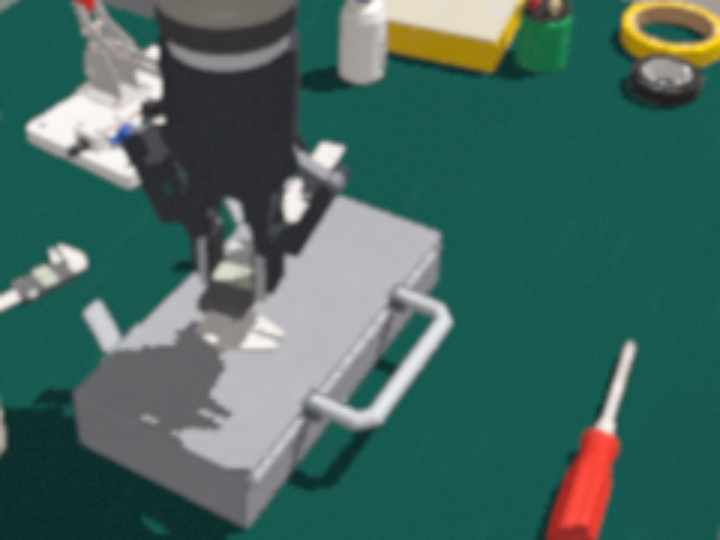

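```bash
python3 -c "
from h import *
c=arm.get_calibration('side');K=c['camera_matrix'];T=c['world_from_camera']
for p in [(.565,-.0325,.09),(.565,-.0325,.104),(.565,-.0325,.118),(.551,.119,.11),(.53,.165,.104)]:
  q=T[:3,:3].T@(np.array(p)-T[:3,3]); q=q*[1,-1,-1]; u=(K@q/q[2])[:2]; print(p,(u-[150,150])*3)
"
```

```text
(0.565, -0.0325, 0.09) [331.1235 161.5874]
(0.565, -0.0325, 0.104) [331.2872 145.5233]
(0.565, -0.0325, 0.118) [331.4539 129.1627]
(0.551, 0.119, 0.11) [236.8771 274.1471]
(0.53, 0.165, 0.104) [227.4611 341.4723]
```

The caliper is held level: its beam tip is seen at (330,148), and a level caliper would put it at (331,146). I'm carrying it to the clear strip on the right.

{"name": "apply_moves", "arguments": {"steps": [{"gripper": 220, "translation": [-4, -1.8, 0], "turn": 0}, {"gripper": 220, "translation": [-8, -3.6, 0], "turn": 0}, {"gripper": 220, "translation": [-12, -5.4, 0], "turn": 0}, {"gripper": 220, "translation": [-16, -7.2, 0], "turn": 0}, {"gripper": 220, "translation": [-20, -9, 0], "turn": 0}]}}

```text
clock: 4.8
ee_pos: [0.4804, -0.0905, 0.1005]
eef_rot: [[-0.102, 0.995, 0.0], [0.995, 0.102, -0.0], [-0.0, 0.0, -1.0]]
contact_force: [0.3, -1.1, -1.6]
grip_width: 0.326
```

{"name": "apply_moves", "arguments": {"steps": [{"gripper": 220, "translation": [-3.5, -1.5, 0], "turn": 0}, {"gripper": 220, "translation": [-3.5, -1.5, 2.0], "turn": 0}, {"gripper": 220, "translation": [-3.5, -1.5, 5.0], "turn": 0}, {"gripper": 220, "translation": [-3.5, -1.5, 7.5], "turn": 0}, {"gripper": 220, "translation": [-3.5, -1.5, 8.8], "turn": 0}]}}

```text
clock: 5.3
ee_pos: [0.4684, -0.1252, 0.0106]
eef_rot: [[-0.102, 0.995, -0.003], [0.995, 0.102, 0.001], [0.001, -0.003, -1.0]]
contact_force: [0.9, 0.5, -0.9]
grip_width: 0.329
```

{"name": "apply_moves", "arguments": {"steps": [{"gripper": 220, "translation": [0, 0, 0.3], "turn": 0}, {"gripper": 220, "translation": [0, 0, 0.5], "turn": 0}, {"gripper": 220, "translation": [0, 0, 0.5], "turn": 0}]}}

```text
clock: 5.6
ee_pos: [0.4708, -0.1254, 0.0081]
eef_rot: [[-0.102, 0.995, 0.002], [0.995, 0.102, -0.001], [-0.001, 0.002, -1.0]]
contact_force: [-0.9, -0.6, -1.1]
grip_width: 0.33
```

{"name": "apply_moves", "arguments": {"steps": [{"gripper": 220, "translation": [0, 0, 0.1], "turn": 0}, {"gripper": 220, "translation": [0, 0, 0.2], "turn": 0}, {"gripper": 220, "translation": [0, 0, 0.2], "turn": 0}, {"gripper": 220, "translation": [0, 0, 0.2], "turn": 0}, {"gripper": 220, "translation": [0, 0, 0.2], "turn": 0}]}}

```text
clock: 6.1
ee_pos: [0.4699, -0.1254, 0.0054]
eef_rot: [[-0.102, 0.995, 0.0], [0.995, 0.102, -0.0], [-0.0, 0.0, -1.0]]
contact_force: [0.6, 0.4, -3.0]
grip_width: 0.333
```

```bash
python3 -c "
from h import *
plan([(.47,-.125,.0025,5.85)])"
```

```text
t 6.1 p [ 0.4699 -0.1254  0.0054] yaw 5.845085577668663 F [ 0.5536  0.4038 -2.995 ] w 0.33333685245318123
  shift [0.03, 0.02, 0.29] turn -0.0 rows 0.1
```

{"name": "apply_moves", "arguments": {"steps": [{"gripper": 220, "translation": [0, 0, 0.1], "turn": 0}, {"gripper": 220, "translation": [0, 0, 0.2], "turn": 0}, {"gripper": 220, "translation": [0, 0, 0.2], "turn": 0}, {"gripper": 220, "translation": [0, 0, 0.2], "turn": 0}, {"gripper": 220, "translation": [0, 0, 0.2], "turn": 0}]}}

```text
clock: 6.6
ee_pos: [0.4698, -0.1253, 0.0033]
eef_rot: [[-0.102, 0.995, 0.0], [0.995, 0.102, -0.0], [-0.0, 0.0, -1.0]]
contact_force: [-0.6, 0.2, -1.4]
grip_width: 0.328
```

{"name": "apply_moves", "arguments": {"steps": [{"gripper": 220, "translation": [0, 0, 0.05], "turn": 0}, {"gripper": 220, "translation": [0, 0, 0.1], "turn": 0}, {"gripper": 220, "translation": [0, 0, 0.1], "turn": 0}]}}

```text
clock: 6.9
ee_pos: [0.4699, -0.1253, 0.0027]
eef_rot: [[-0.102, 0.995, -0.0], [0.995, 0.102, -0.001], [-0.0, -0.0, -1.0]]
contact_force: [-1.7, 0.6, 4.6]
grip_width: 0.327
```

{"name": "apply_moves", "arguments": {"steps": [{"gripper": 150, "translation": [0, 0, 0], "turn": 0}, {"gripper": 110, "translation": [0, 0, 0], "turn": 0}, {"gripper": 110, "translation": [0, 0, 0], "turn": 0}, {"gripper": 110, "translation": [0, 0, -1], "turn": 0}, {"gripper": 110, "translation": [0, 0, -4], "turn": 0}]}}

```text
clock: 7.4
ee_pos: [0.4676, -0.1248, 0.0411]
eef_rot: [[-0.102, 0.995, -0.005], [0.995, 0.102, 0.002], [0.002, -0.005, -1.0]]
contact_force: [0.9, -1.1, -0.7]
grip_width: 0.571
```

{"name": "apply_moves", "arguments": {"steps": [{"gripper": 110, "translation": [0, 0, -4], "turn": 0}, {"gripper": 110, "translation": [0, 0, -8], "turn": 0}, {"gripper": 180, "translation": [0, 0, -10], "turn": 0}, {"gripper": 180, "translation": [0, 0, -10], "turn": 0}]}}

```text
clock: 7.8
ee_pos: [0.4725, -0.1257, 0.1462]
eef_rot: [[-0.102, 0.995, 0.007], [0.995, 0.102, -0.003], [-0.004, 0.007, -1.0]]
contact_force: [-0.1, 0.1, -0.0]
grip_width: 0.298
```

```bash
python3 -c "
from h import *
plan([(.451,.081,.14,-2.8),(.451,.081,.0263,-2.8)])"
```

```text
t 7.8 p [ 0.4725 -0.1257  0.1462] yaw 5.84515126781631 F [-0.0875  0.077  -0.0023] w 0.2981719466428285
  shift [20.78, -0.03, 0.62] turn 0.151 rows 4.2
  shift [0.0, 0.0, 11.37] turn -0.0 rows 2.3
```

{"name": "apply_moves", "arguments": {"steps": [{"gripper": 180, "translation": [20.8, 0.2, 0.3], "turn": 0.15}, {"gripper": 180, "translation": [20.8, 0.2, 0.3], "turn": 0.15}, {"gripper": 180, "translation": [20.8, 0.2, 0.3], "turn": 0.15}, {"gripper": 180, "translation": [20.8, 0.2, 0.3], "turn": 0.15}, {"gripper": 180, "translation": [20.8, 0.2, 0.3], "turn": 0.15}]}}

```text
clock: 8.3
ee_pos: [0.4489, 0.0879, 0.1391]
eef_rot: [[0.039, 0.999, -0.001], [0.999, -0.039, 0.002], [0.002, -0.001, -1.0]]
contact_force: [0.4, -0.4, 0.6]
grip_width: 0.297
```

{"name": "apply_moves", "arguments": {"steps": [{"gripper": 180, "translation": [0, 0, 0], "turn": 0}, {"gripper": 180, "translation": [0, 0, 0], "turn": 0}]}}

```text
clock: 8.5
ee_pos: [0.4503, 0.0804, 0.1387]
eef_rot: [[0.049, 0.999, -0.001], [0.999, -0.049, -0.001], [-0.001, -0.001, -1.0]]
contact_force: [0.0, -1.4, -0.6]
grip_width: 0.296
```

```bash
python3 -c "
from h import *
plan([(.451,.081,.0263,-2.8)])
c=arm.get_calibration('wrist'); im=arm.snapshot('wrist'); cv2.imwrite('pics/w2.png',im); np.save('w2T.npy',c['world_from_camera']);np.save('w2K.npy',c['camera_matrix'])
K=c['camera_matrix'];T=c['world_from_camera']
for p in [(.451,.081,.045),(.451+.0023,.128,.045),(.451-.0023,.034,.045)]:
  q=T[:3,:3].T@(np.array(p)-T[:3,3]); q=q*[1,-1,-1]; print((K@q/q[2])[:2])
s=arm.snapshot('scene'); cv2.imwrite('pics/sc3.png',s)
"
```

```text
t 8.5 p [0.4503 0.0804 0.1387] yaw -2.795312200539303 F [ 0.0482 -1.3801 -0.5755] w 0.2960162302613721
  shift [0.06, 0.07, 11.24] turn 0.0 rows 2.2
[253.0939 192.0063]
[253.1639 139.2443]
[253.0318 238.766 ]
```

View pics/w2.png

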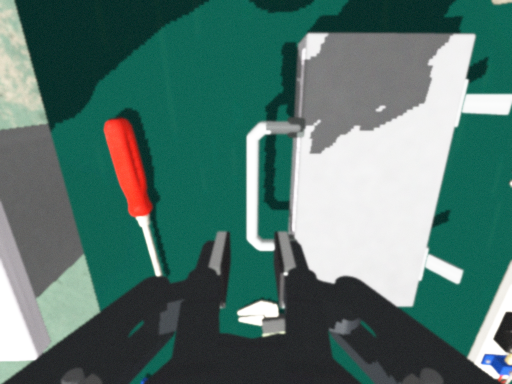

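The wrist view shows the bar at column 253, rows 135–240, against a predicted column 253, rows 139–239. The caliper lies clear at (258,312). I'm descending on the bar.

{"name": "apply_moves", "arguments": {"steps": [{"gripper": 180, "translation": [0, 0.1, 4], "turn": 0}, {"gripper": 180, "translation": [0, 0.1, 8], "turn": 0}, {"gripper": 180, "translation": [0, 0.1, 10.5], "turn": 0}, {"gripper": 180, "translation": [0, 0.1, 11.3], "turn": 0}, {"gripper": 180, "translation": [0, 0.1, 11.3], "turn": 0}]}}

```text
clock: 9.1
ee_pos: [0.4511, 0.0805, 0.0255]
eef_rot: [[0.05, 0.999, -0.002], [0.999, -0.05, -0.001], [-0.001, -0.002, -1.0]]
contact_force: [-0.1, -0.2, -0.2]
grip_width: 0.294
```

{"name": "apply_moves", "arguments": {"steps": [{"gripper": 210, "translation": [0, 0, 0], "turn": 0}, {"gripper": 245, "translation": [0, 0, 0], "turn": 0}, {"gripper": 245, "translation": [0, 0, 0], "turn": 0}, {"gripper": 245, "translation": [0, 0, 0], "turn": 0}, {"gripper": 245, "translation": [0, 0, 0], "turn": 0}], "newtons": 30}}

```text
clock: 9.6
ee_pos: [0.4507, 0.0815, 0.0273]
eef_rot: [[0.049, 0.999, -0.001], [0.999, -0.049, -0.002], [-0.002, -0.001, -1.0]]
contact_force: [-5.2, -0.5, 6.6]
grip_width: 0.1
```

{"name": "apply_moves", "arguments": {"steps": [{"gripper": 245, "translation": [0, 0, 0], "turn": 0}, {"gripper": 245, "translation": [0, 0, 0], "turn": 0}]}}

```text
clock: 9.8
ee_pos: [0.4507, 0.0815, 0.0273]
eef_rot: [[0.048, 0.999, -0.001], [0.999, -0.048, -0.002], [-0.002, -0.001, -1.0]]
contact_force: [-5.2, -0.6, 6.3]
grip_width: 0.099
```

```bash
python3 -c "
import numpy as np
f0=np.arcsin(3/166.)
def P(t): a=np.radians(t)+f0; return 16.6*np.array([np.cos(f0)-np.cos(a), -(np.sin(a)-np.sin(f0))])
b=[0,2,5,8,12,16]; L=[b]
L+=[[16+20*i+4*j for j in range(6)] for i in range(4)]
L+=[[96,99,102,105,107,109],[109,110.5,112,113,114,115],[115,115.5,116,116.5,117,117.5]]
for l in L: print(l,[(P(t)-P(l[0])).round(2).tolist() for t in l[1:]])
"
```

```text
[0, 2, 5, 8, 12, 16] [[0.02, -0.58], [0.09, -1.45], [0.2, -2.31], [0.43, -3.44], [0.73, -4.56]]
[16, 20, 24, 28, 32, 36] [[0.38, -1.1], [0.83, -2.16], [1.36, -3.19], [1.96, -4.19], [2.62, -5.14]]
[36, 40, 44, 48, 52, 56] [[0.73, -0.9], [1.52, -1.75], [2.37, -2.54], [3.27, -3.27], [4.22, -3.93]]
[56, 60, 64, 68, 72, 76] [[0.99, -0.6], [2.03, -1.12], [3.09, -1.57], [4.19, -1.95], [5.31, -2.25]]
[76, 80, 84, 88, 92, 96] [[1.14, -0.22], [2.29, -0.36], [3.44, -0.42], [4.6, -0.4], [5.76, -0.3]]
[96, 99, 102, 105, 107, 109] [[0.86, 0.13], [1.71, 0.3], [2.55, 0.52], [3.11, 0.69], [3.65, 0.88]]
[109, 110.5, 112, 113, 114, 115] [[0.41, 0.15], [0.81, 0.32], [1.07, 0.43], [1.34, 0.56], [1.6, 0.68]]
[115, 115.5, 116, 116.5, 117, 117.5] [[0.13, 0.06], [0.26, 0.13], [0.39, 0.2], [0.52, 0.26], [0.64, 0.33]]
```

{"name": "apply_moves", "arguments": {"steps": [{"gripper": 245, "translation": [0, 0.0, -0.6], "turn": 0}, {"gripper": 245, "translation": [0, 0.1, -1.45], "turn": 0}, {"gripper": 245, "translation": [0, 0.2, -2.3], "turn": 0}, {"gripper": 245, "translation": [0, 0.45, -3.45], "turn": 0}, {"gripper": 245, "translation": [0, 0.75, -4.55], "turn": 0}]}}

```text
clock: 10.3
ee_pos: [0.4574, 0.0811, 0.0724]
eef_rot: [[0.048, 0.999, -0.004], [0.999, -0.048, -0.001], [-0.001, -0.004, -1.0]]
contact_force: [-5.9, -0.2, -0.6]
grip_width: 0.104
```

```bash
python3 -c "
from h import *
plan([(.47,-.125,.0025,-2.8)])
im=arm.snapshot('side'); cv2.imwrite('pics/s4.png',im[130:330,120:390])"
```

```text
t 10.3 p [0.4574 0.0811 0.0724] yaw -2.745798268360454 F [-5.9431 -0.18   -0.6136] w 0.1040483613965143
  shift [-20.53, 2.25, 6.99] turn 0.001 rows 4.4
```

View pics/s4.png

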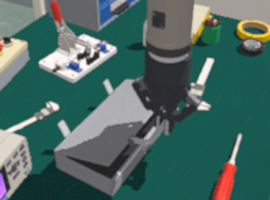

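The lid is rising with the bar in the grip and the forces are small. I'm carrying on along the arc.

{"name": "apply_moves", "arguments": {"steps": [{"gripper": 245, "translation": [0, 0.35, -1.1], "turn": 0}, {"gripper": 245, "translation": [0, 0.8, -2.15], "turn": 0}, {"gripper": 245, "translation": [0, 1.3, -3.2], "turn": 0}, {"gripper": 245, "translation": [0, 1.9, -4.2], "turn": 0}, {"gripper": 245, "translation": [0, 2.6, -5.15], "turn": 0}]}}

```text
clock: 10.85
ee_pos: [0.482, 0.0798, 0.1241]
eef_rot: [[0.048, 0.999, -0.007], [0.999, -0.048, -0.002], [-0.003, -0.007, -1.0]]
contact_force: [-11.1, -0.4, 4.3]
grip_width: 0.1
```

{"name": "apply_moves", "arguments": {"steps": [{"gripper": 245, "translation": [0, 0.75, -0.9], "turn": 0}, {"gripper": 245, "translation": [0, 1.5, -1.75], "turn": 0}, {"gripper": 245, "translation": [0, 2.35, -2.55], "turn": 0}, {"gripper": 245, "translation": [0, 3.25, -3.25], "turn": 0}, {"gripper": 245, "translation": [0, 4.2, -3.95], "turn": 0}]}}

```text
clock: 11.35
ee_pos: [0.5246, 0.0776, 0.1653]
eef_rot: [[0.048, 0.999, -0.006], [0.999, -0.048, -0.004], [-0.004, -0.005, -1.0]]
contact_force: [-7.7, -1.9, 8.4]
grip_width: 0.099
```

{"name": "apply_moves", "arguments": {"steps": [{"gripper": 245, "translation": [0, 1.0, -0.6], "turn": 0}, {"gripper": 245, "translation": [0, 2.0, -1.1], "turn": 0}, {"gripper": 245, "translation": [0, 3.1, -1.55], "turn": 0}, {"gripper": 245, "translation": [0, 4.2, -1.95], "turn": 0}, {"gripper": 245, "translation": [0, 5.3, -2.25], "turn": 0}]}}

```text
clock: 11.85
ee_pos: [0.5821, 0.0745, 0.1881]
eef_rot: [[0.049, 0.999, 0.004], [0.999, -0.049, -0.001], [-0.001, 0.004, -1.0]]
contact_force: [-0.2, -2.4, -0.5]
grip_width: 0.105
```

{"name": "apply_moves", "arguments": {"steps": [{"gripper": 245, "translation": [0, 1.1, -0.2], "turn": 0}, {"gripper": 245, "translation": [0, 2.2, -0.35], "turn": 0}, {"gripper": 245, "translation": [0, 3.3, -0.4], "turn": 0}, {"gripper": 245, "translation": [0, 4.4, -0.4], "turn": 0}, {"gripper": 245, "translation": [0, 5.5, -0.3], "turn": 0}]}}

```text
clock: 12.35
ee_pos: [0.6368, 0.0715, 0.1889]
eef_rot: [[0.049, 0.999, 0.002], [0.999, -0.049, -0.002], [-0.002, 0.002, -1.0]]
contact_force: [-0.5, -4.9, 1.7]
grip_width: 0.099
```

{"name": "apply_moves", "arguments": {"steps": [{"gripper": 245, "translation": [0, 0, 0], "turn": 0}]}}

```text
clock: 12.45
ee_pos: [0.6377, 0.0715, 0.1886]
eef_rot: [[0.05, 0.999, 0.003], [0.999, -0.05, -0.001], [-0.001, 0.003, -1.0]]
contact_force: [0.9, -5.1, 5.7]
grip_width: 0.105
```

{"name": "apply_moves", "arguments": {"steps": [{"gripper": 245, "translation": [0, 0.8, 0.1], "turn": 0}, {"gripper": 245, "translation": [0, 1.6, 0.3], "turn": 0}, {"gripper": 245, "translation": [0, 2.4, 0.5], "turn": 0}, {"gripper": 245, "translation": [0, 3.0, 0.7], "turn": 0}, {"gripper": 245, "translation": [0, 3.5, 0.85], "turn": 0}]}}

```text
clock: 12.95
ee_pos: [0.6713, 0.0696, 0.1798]
eef_rot: [[0.049, 0.999, 0.002], [0.999, -0.049, -0.002], [-0.002, 0.002, -1.0]]
contact_force: [-0.3, -5.9, 3.3]
grip_width: 0.102
```

{"name": "apply_moves", "arguments": {"steps": [{"gripper": 245, "translation": [0, 0.3, 0.1], "turn": 0}, {"gripper": 245, "translation": [0, 0.6, 0.25], "turn": 0}, {"gripper": 245, "translation": [0, 0.9, 0.4], "turn": 0}, {"gripper": 245, "translation": [0, 1.2, 0.5], "turn": 0}, {"gripper": 245, "translation": [0, 1.4, 0.6], "turn": 0}]}}

```text
clock: 13.45
ee_pos: [0.6851, 0.0689, 0.1737]
eef_rot: [[0.049, 0.999, 0.002], [0.999, -0.049, -0.002], [-0.002, 0.002, -1.0]]
contact_force: [0.5, -5.5, 3.2]
grip_width: 0.104
```

{"name": "apply_moves", "arguments": {"steps": [{"gripper": 245, "translation": [0, 0.15, 0.1], "turn": 0}, {"gripper": 245, "translation": [0, 0.3, 0.15], "turn": 0}, {"gripper": 245, "translation": [0, 0.5, 0.25], "turn": 0}, {"gripper": 245, "translation": [0, 0.65, 0.35], "turn": 0}, {"gripper": 245, "translation": [0, 0.8, 0.4], "turn": 0}]}}

```text
clock: 13.95
ee_pos: [0.6931, 0.0684, 0.1697]
eef_rot: [[0.049, 0.999, 0.002], [0.999, -0.049, -0.002], [-0.002, 0.002, -1.0]]
contact_force: [0.5, -6.1, 2.6]
grip_width: 0.104
```

{"name": "apply_moves", "arguments": {"steps": [{"gripper": 245, "translation": [0, 0.1, 0.05], "turn": 0}, {"gripper": 245, "translation": [0, 0.2, 0.1], "turn": 0}, {"gripper": 245, "translation": [0, 0.2, 0.1], "turn": 0}]}}

```text
clock: 14.25
ee_pos: [0.695, 0.0683, 0.1686]
eef_rot: [[0.049, 0.999, 0.002], [0.999, -0.049, -0.002], [-0.002, 0.002, -1.0]]
contact_force: [1.1, -4.9, 2.5]
grip_width: 0.1
```

{"name": "apply_moves", "arguments": {"steps": [{"gripper": 245, "translation": [0, 0.1, 0.05], "turn": 0}, {"gripper": 245, "translation": [0, 0.2, 0.1], "turn": 0}, {"gripper": 245, "translation": [0, 0.2, 0.1], "turn": 0}]}}

```text
clock: 14.55
ee_pos: [0.6955, 0.0683, 0.1683]
eef_rot: [[0.049, 0.999, -0.002], [0.999, -0.049, -0.003], [-0.003, -0.002, -1.0]]
contact_force: [-4.0, -5.8, 7.9]
grip_width: 0.106
```

{"name": "apply_moves", "arguments": {"steps": [{"gripper": 245, "translation": [0, 0.1, 0.05], "turn": 0}, {"gripper": 245, "translation": [0, 0.2, 0.1], "turn": 0}, {"gripper": 245, "translation": [0, 0.2, 0.1], "turn": 0}]}}

```text
clock: 14.85
ee_pos: [0.6955, 0.0683, 0.1682]
eef_rot: [[0.049, 0.999, -0.006], [0.999, -0.049, -0.004], [-0.004, -0.006, -1.0]]
contact_force: [-10.3, -6.8, 13.6]
grip_width: 0.108
```

The tool has stopped moving and the force is rising, so the lid is on its stop. I'm releasing the bar.

{"name": "apply_moves", "arguments": {"steps": [{"gripper": 245, "translation": [0, -0.2, -0.1], "turn": 0}, {"gripper": 230, "translation": [0, -0.2, -0.1], "turn": 0}, {"gripper": 200, "translation": [0, -0.2, -0.1], "turn": 0}, {"gripper": 160, "translation": [0, -0.2, -0.1], "turn": 0}, {"gripper": 160, "translation": [0, -0.2, -0.1], "turn": 0}]}}

```text
clock: 15.35
ee_pos: [0.6957, 0.0717, 0.1672]
eef_rot: [[0.046, 0.999, -0.0], [0.999, -0.046, 0.002], [0.002, -0.0, -1.0]]
contact_force: [-0.3, -1.0, 0.3]
grip_width: 0.366
```

{"name": "apply_moves", "arguments": {"steps": [{"gripper": 160, "translation": [0, 0, -1], "turn": 0}, {"gripper": 160, "translation": [0, 0, -3], "turn": 0}, {"gripper": 160, "translation": [0, 0, -6], "turn": 0}, {"gripper": 160, "translation": [0, 0, -7], "turn": 0}, {"gripper": 160, "translation": [0, 0, -7], "turn": 0}]}}

```text
clock: 15.85
ee_pos: [0.697, 0.071, 0.2402]
eef_rot: [[0.048, 0.999, 0.004], [0.999, -0.048, 0.001], [0.001, 0.004, -1.0]]
contact_force: [-0.1, 0.4, -0.5]
grip_width: 0.374
```

```bash
python3 -c "
from h import *
plan([(.57,-.03,.235,1),(.47,-.125,.16,5.85)])
im=arm.snapshot('side'); cv2.imwrite('pics/s5.png',im); cv2.imwrite('pics/s5b.png',cv2.resize(im[110:330,110:390],None,fx=2.6,fy=2.6,interpolation=cv2.INTER_CUBIC))"
```

```text
t 15.85 p [0.697  0.071  0.2402] yaw -2.7294456483555027 F [-0.1251  0.3897 -0.4623] w 0.3735081175946747
  shift [-10.69, -12.2, 0.52] turn -0.065 rows 3.2
  shift [-9.32, -10.16, 7.5] turn -0.085 rows 3.1
```

View pics/s5b.png

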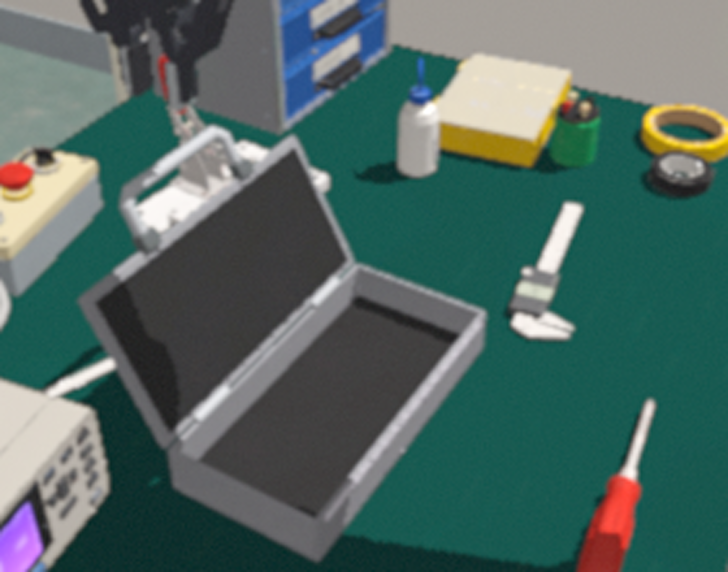

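Lid open on its stop. The caliper lies flat on the bench, display up, with its block at (535,291). The bottle and cylinder are untouched. I'm going back to the caliper.

{"name": "apply_moves", "arguments": {"steps": [{"gripper": 110, "translation": [-10.7, -12.2, 0], "turn": -0.15}, {"gripper": 110, "translation": [-10.7, -12.2, 0], "turn": -0.15}, {"gripper": 110, "translation": [-10.7, -12.2, 0], "turn": -0.15}, {"gripper": 110, "translation": [-10.7, -12.2, 0], "turn": -0.15}, {"gripper": 110, "translation": [-10.7, -12.2, 0], "turn": -0.15}]}}

```text
clock: 16.4
ee_pos: [0.5668, -0.0335, 0.2365]
eef_rot: [[-0.098, 0.995, -0.003], [0.995, 0.098, -0.002], [-0.002, -0.003, -1.0]]
contact_force: [-0.0, -0.9, 0.1]
grip_width: 0.573
```

```bash
python3 -c "
from h import *
plan([(.47,-.125,.12,5.85),(.47,-.125,.003,5.85)])
print(at('side',np.array([535.5,291.5])/2.6-.5+110,.011))"
```

```text
t 16.4 p [ 0.5668 -0.0335  0.2365] yaw 5.6202240373342205 F [-0.0248 -0.9345  0.1021] w 0.5731502269780138
  shift [-8.16, -10.53, 11.65] turn -0.004 rows 3.5
  shift [0.0, 0.0, 11.7] turn -0.0 rows 2.3
[ 0.4692 -0.1257  0.011 ]
```

Image and record agree: (0.469, -0.126) against (0.470, -0.125).

{"name": "apply_moves", "arguments": {"steps": [{"gripper": 110, "translation": [-8.2, -10.5, 11.6], "turn": 0}, {"gripper": 110, "translation": [-8.2, -10.5, 11.6], "turn": 0}, {"gripper": 110, "translation": [-8.2, -10.5, 11.6], "turn": 0}, {"gripper": 110, "translation": [-8.2, -10.5, 11.6], "turn": 0}, {"gripper": 110, "translation": [-8.2, -10.5, 11.6], "turn": 0}]}}

```text
clock: 16.9
ee_pos: [0.4692, -0.124, 0.1184]
eef_rot: [[-0.1, 0.995, -0.007], [0.995, 0.1, 0.002], [0.002, -0.007, -1.0]]
contact_force: [-0.1, -0.0, -0.0]
grip_width: 0.571
```

{"name": "apply_moves", "arguments": {"steps": [{"gripper": 110, "translation": [0, 0, 0], "turn": 0}, {"gripper": 110, "translation": [0, 0, 0], "turn": 0}, {"gripper": 110, "translation": [0, 0, 0], "turn": 0}]}}

```text
clock: 17.2
ee_pos: [0.4751, -0.1218, 0.123]
eef_rot: [[-0.105, 0.995, 0.003], [0.995, 0.105, 0.0], [-0.0, 0.003, -1.0]]
contact_force: [-0.5, 0.6, 0.6]
grip_width: 0.567
```

```bash
python3 -c "
from h import *
plan([(.4698,-.1253,.0035,5.85)])"
```

```text
t 17.2 p [ 0.4751 -0.1218  0.123 ] yaw 6.002697400234439 F [-0.4776  0.5995  0.6198] w 0.5667858278689643
  shift [-0.3, -0.56, 11.95] turn 0.003 rows 2.4
```

{"name": "apply_moves", "arguments": {"steps": [{"gripper": 110, "translation": [-0.3, -0.5, 4], "turn": 0}, {"gripper": 110, "translation": [-0.3, -0.5, 8], "turn": 0}, {"gripper": 110, "translation": [-0.3, -0.5, 10.5], "turn": 0}, {"gripper": 110, "translation": [-0.3, -0.5, 11.2], "turn": 0}, {"gripper": 110, "translation": [-0.3, -0.5, 11.2], "turn": 0}]}}

```text
clock: 17.7
ee_pos: [0.4687, -0.126, 0.0097]
eef_rot: [[-0.103, 0.995, -0.0], [0.995, 0.103, 0.001], [0.001, -0.0, -1.0]]
contact_force: [-0.1, -0.4, -0.0]
grip_width: 0.571
```

{"name": "apply_moves", "arguments": {"steps": [{"gripper": 110, "translation": [0, 0, 0], "turn": 0}, {"gripper": 110, "translation": [0, 0, 0.2], "turn": 0}, {"gripper": 110, "translation": [0, 0, 0.4], "turn": 0}, {"gripper": 110, "translation": [0, 0, 0.4], "turn": 0}, {"gripper": 110, "translation": [0, 0, 0.4], "turn": 0}]}}

```text
clock: 18.2
ee_pos: [0.4682, -0.1269, 0.0061]
eef_rot: [[-0.102, 0.995, 0.0], [0.995, 0.102, -0.0], [-0.0, 0.0, -1.0]]
contact_force: [0.4, 0.1, 1.1]
grip_width: 0.568
```

{"name": "apply_moves", "arguments": {"steps": [{"gripper": 110, "translation": [0.15, 0.15, 0.3], "turn": 0}, {"gripper": 110, "translation": [0.15, 0.15, 0.3], "turn": 0}, {"gripper": 150, "translation": [0.15, 0.15, 0.3], "turn": 0}, {"gripper": 220, "translation": [0.15, 0.15, 0.3], "turn": 0}, {"gripper": 220, "translation": [0.15, 0.15, 0.3], "turn": 0}], "newtons": 40}}

```text
clock: 18.7
ee_pos: [0.4696, -0.125, 0.003]
eef_rot: [[-0.102, 0.995, 0.0], [0.995, 0.102, -0.0], [-0.0, 0.0, -1.0]]
contact_force: [0.3, 0.8, 2.4]
grip_width: 0.334
```

{"name": "apply_moves", "arguments": {"steps": [{"gripper": 220, "translation": [0, 0, 0], "turn": 0}, {"gripper": 220, "translation": [0, 0, 0], "turn": 0}], "newtons": 60}}

```text
clock: 18.9
ee_pos: [0.4697, -0.1251, 0.0031]
eef_rot: [[-0.102, 0.995, 0.001], [0.995, 0.102, -0.0], [-0.0, 0.001, -1.0]]
contact_force: [0.3, 1.0, 4.1]
grip_width: 0.324
```

{"name": "apply_moves", "arguments": {"steps": [{"gripper": 220, "translation": [0, 0, -0.5], "turn": 0}, {"gripper": 220, "translation": [0, 0, -2], "turn": 0}, {"gripper": 220, "translation": [0, 0, -5], "turn": 0}, {"gripper": 220, "translation": [0, 0, -8.5], "turn": 0}, {"gripper": 220, "translation": [0, 0, -11], "turn": 0}]}}

```text
clock: 19.4
ee_pos: [0.47, -0.125, 0.1154]
eef_rot: [[-0.102, 0.995, 0.002], [0.995, 0.102, -0.001], [-0.001, 0.002, -1.0]]
contact_force: [0.4, 0.6, -1.3]
grip_width: 0.327
```

```bash
python3 -c "
from h import *
plan([(.517,.0,.113,1.5),(.563,.125,.113,-2.8),(.563,.125,.016,-2.8)])"
```

```text
t 19.4 p [ 0.47   -0.125   0.1154] yaw 5.866813468318386 F [ 0.4004  0.5551 -1.2604] w 0.3272221002246679
  shift [11.95, 5.96, 0.24] turn 0.076 rows 2.7
  shift [12.38, 4.93, 0.0] turn 0.075 rows 2.7
  shift [0.0, 0.0, 9.7] turn -0.0 rows 1.9
```

{"name": "apply_moves", "arguments": {"steps": [{"gripper": 220, "translation": [3, 1.5, 0], "turn": 0.02}, {"gripper": 220, "translation": [6, 3, 0], "turn": 0.04}, {"gripper": 220, "translation": [9, 4.5, 0], "turn": 0.06}, {"gripper": 220, "translation": [12, 6, 0], "turn": 0.076}, {"gripper": 220, "translation": [12, 6, 0], "turn": 0.076}]}}

```text
clock: 19.9
ee_pos: [0.5184, 0.0065, 0.1143]
eef_rot: [[-0.034, 0.999, 0.003], [0.999, 0.034, 0.004], [0.004, 0.004, -1.0]]
contact_force: [-0.1, -0.2, -1.3]
grip_width: 0.325
```

{"name": "apply_moves", "arguments": {"steps": [{"gripper": 220, "translation": [3, 1.2, 0], "turn": 0.02}, {"gripper": 220, "translation": [6, 2.4, 0], "turn": 0.04}, {"gripper": 220, "translation": [9, 3.6, 0], "turn": 0.06}, {"gripper": 220, "translation": [12.4, 4.9, 0], "turn": 0.075}, {"gripper": 220, "translation": [12.4, 4.9, 0], "turn": 0.075}]}}

```text
clock: 20.4
ee_pos: [0.5633, 0.1322, 0.1143]
eef_rot: [[0.042, 0.999, 0.003], [0.999, -0.042, 0.006], [0.006, 0.002, -1.0]]
contact_force: [-0.6, -0.3, -1.4]
grip_width: 0.325
```

{"name": "apply_moves", "arguments": {"steps": [{"gripper": 220, "translation": [0, 0, 0], "turn": 0}, {"gripper": 220, "translation": [0, 0, 0], "turn": 0}]}}

```text
clock: 20.6
ee_pos: [0.5622, 0.1237, 0.1127]
eef_rot: [[0.051, 0.999, -0.001], [0.999, -0.051, -0.002], [-0.002, -0.001, -1.0]]
contact_force: [-1.0, -0.1, -1.4]
grip_width: 0.328
```

```bash
python3 -c "
from h import *
plan([(.563,.125,.0137,-2.8)])
im=arm.snapshot('side'); cv2.imwrite('pics/s6.png',cv2.resize(im[110:330,110:390],None,fx=2.6,fy=2.6,interpolation=cv2.INTER_CUBIC))"
```

```text
t 20.6 p [0.5622 0.1237 0.1127] yaw -2.8948146183010124 F [-0.9933 -0.073  -1.3713] w 0.3281581897229778
  shift [0.14, 0.07, 9.9] turn -0.002 rows 2.0
```

View pics/s6.png

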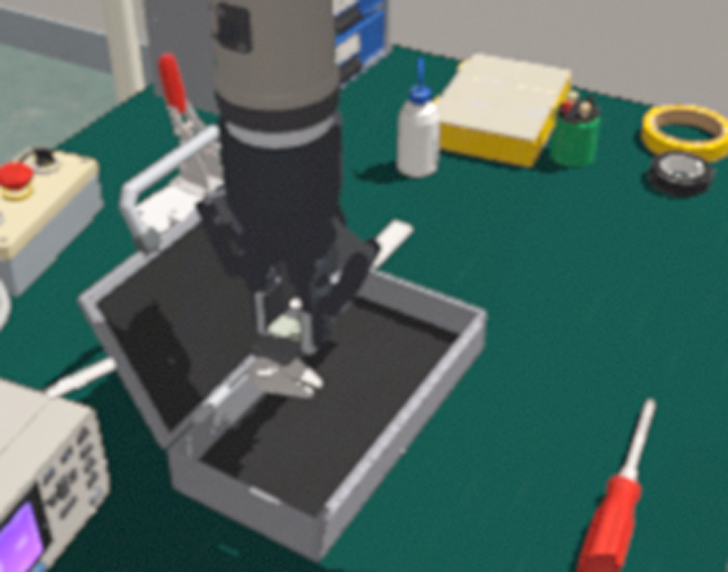

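The caliper hangs level over the open case with its jaws to the front, and the lid is clear of the gripper. I'm lowering it.

{"name": "apply_moves", "arguments": {"steps": [{"gripper": 220, "translation": [0.1, 0, 2.5], "turn": 0}, {"gripper": 220, "translation": [0.1, 0, 5], "turn": 0}, {"gripper": 220, "translation": [0.1, 0, 7], "turn": 0}, {"gripper": 220, "translation": [0.1, 0, 8], "turn": 0}, {"gripper": 220, "translation": [0.1, 0, 8.5], "turn": 0}]}}

```text
clock: 21.15
ee_pos: [0.5622, 0.1252, 0.027]
eef_rot: [[0.05, 0.999, -0.001], [0.999, -0.05, -0.001], [-0.001, -0.001, -1.0]]
contact_force: [0.4, 0.3, -1.7]
grip_width: 0.329
```

{"name": "apply_moves", "arguments": {"steps": [{"gripper": 220, "translation": [0, 0, 0.3], "turn": 0}, {"gripper": 220, "translation": [0, 0, 0.6], "turn": 0}, {"gripper": 220, "translation": [0, 0, 0.8], "turn": 0}, {"gripper": 220, "translation": [0, 0, 0.8], "turn": 0}, {"gripper": 220, "translation": [0, 0, 0.8], "turn": 0}]}}

```text
clock: 21.65
ee_pos: [0.5629, 0.1267, 0.0201]
eef_rot: [[0.049, 0.999, 0.001], [0.999, -0.049, -0.0], [0.0, 0.001, -1.0]]
contact_force: [-0.4, 0.3, -1.4]
grip_width: 0.329
```

{"name": "apply_moves", "arguments": {"steps": [{"gripper": 220, "translation": [-0.1, 0, 0.2], "turn": 0}, {"gripper": 220, "translation": [-0.1, 0, 0.4], "turn": 0}, {"gripper": 220, "translation": [-0.1, 0, 0.5], "turn": 0}, {"gripper": 220, "translation": [-0.1, 0, 0.5], "turn": 0}, {"gripper": 220, "translation": [-0.1, 0, 0.5], "turn": 0}]}}

```text
clock: 22.15
ee_pos: [0.5626, 0.1257, 0.0147]
eef_rot: [[0.049, 0.999, -0.0], [0.999, -0.049, -0.0], [-0.0, -0.0, -1.0]]
contact_force: [-0.5, 0.3, -2.0]
grip_width: 0.324
```

{"name": "apply_moves", "arguments": {"steps": [{"gripper": 220, "translation": [0, 0, 0.05], "turn": 0}, {"gripper": 220, "translation": [0, 0, 0.1], "turn": 0}, {"gripper": 220, "translation": [0, 0, 0.1], "turn": 0}]}}

```text
clock: 22.45
ee_pos: [0.5628, 0.1257, 0.0141]
eef_rot: [[0.049, 0.999, 0.0], [0.999, -0.049, -0.0], [-0.0, 0.0, -1.0]]
contact_force: [-0.6, -0.8, 2.0]
grip_width: 0.326
```

{"name": "apply_moves", "arguments": {"steps": [{"gripper": 220, "translation": [0, 0, 0.05], "turn": 0}, {"gripper": 190, "translation": [0, 0, 0.05], "turn": 0}, {"gripper": 140, "translation": [0, 0, 0.05], "turn": 0}, {"gripper": 140, "translation": [0, 0, 0.05], "turn": 0}, {"gripper": 140, "translation": [0, 0, 0.05], "turn": 0}]}}

```text
clock: 22.95
ee_pos: [0.5627, 0.1256, 0.0131]
eef_rot: [[0.049, 0.999, 0.0], [0.999, -0.049, 0.0], [0.0, 0.0, -1.0]]
contact_force: [-0.4, 0.3, -0.1]
grip_width: 0.448
```

{"name": "apply_moves", "arguments": {"steps": [{"gripper": 140, "translation": [0, 0, -0.5], "turn": 0}, {"gripper": 140, "translation": [0, 0, -2], "turn": 0}, {"gripper": 140, "translation": [0, 0, -5], "turn": 0}, {"gripper": 140, "translation": [0, 0, -9], "turn": 0}, {"gripper": 140, "translation": [0, 0, -13], "turn": 0}]}}

```text
clock: 23.45
ee_pos: [0.5624, 0.1258, 0.1456]
eef_rot: [[0.048, 0.999, 0.0], [0.999, -0.048, 0.0], [0.0, 0.0, -1.0]]
contact_force: [1.4, -0.1, 0.3]
grip_width: 0.451
```

{"name": "apply_moves", "arguments": {"steps": [{"gripper": 140, "translation": [-4, -3, -4], "turn": 0}, {"gripper": 140, "translation": [-9, -6, -6], "turn": 0}, {"gripper": 140, "translation": [-13, -9, -6], "turn": 0}, {"gripper": 140, "translation": [-17, -10, -6], "turn": 0}, {"gripper": 140, "translation": [-20, -10, -6], "turn": 0}]}}

```text
clock: 23.95
ee_pos: [0.4511, -0.0707, 0.205]
eef_rot: [[0.048, 0.999, 0.002], [0.999, -0.048, -0.003], [-0.003, 0.002, -1.0]]
contact_force: [1.3, 0.1, -0.7]
grip_width: 0.452
```

{"name": "apply_moves", "arguments": {"steps": [{"gripper": 140, "translation": [0, 0, 0], "turn": 0}, {"gripper": 140, "translation": [0, 0, 0], "turn": 0}]}}

```text
clock: 24.15
ee_pos: [0.4531, -0.0698, 0.2043]
eef_rot: [[0.051, 0.999, 0.002], [0.999, -0.051, -0.0], [-0.0, 0.002, -1.0]]
contact_force: [-0.5, 0.5, 0.7]
grip_width: 0.455
```

```bash
python3 -c "
from h import *
im=arm.snapshot('side'); cv2.imwrite('pics/s7.png',cv2.resize(im[110:330,110:390],None,fx=2.6,fy=2.6,interpolation=cv2.INTER_CUBIC)); print(arm.get_obs()['clock'])"
```

```text
24.2
```

View pics/s7.png

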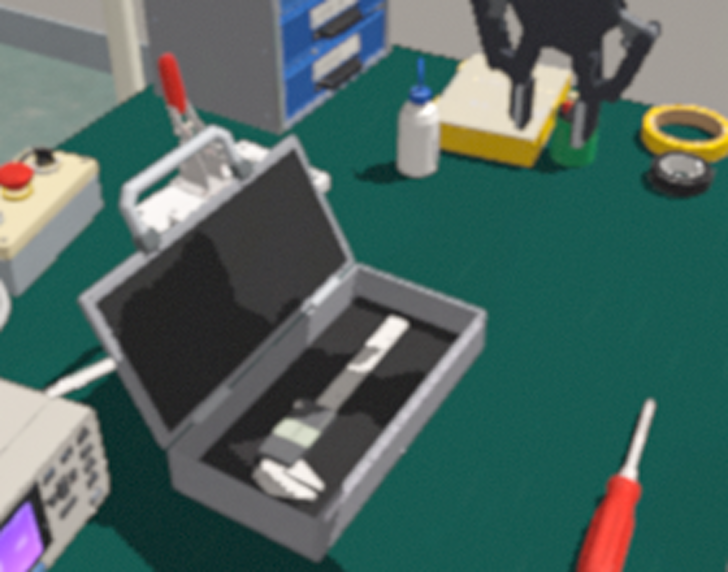

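The caliper lies flat on the lining with its display up, block at about (297,432). The lid rests open, and the bottle and cylinder still stand where they were. I'm handing in the job.

```bash
python3 -c "
from cell import arm
print(arm.finish_job())"
```

```text
the job is handed in; nothing more can be done
None
```

The job is done and handed in at about 24 s of the 72 s allowed. I lifted the larger caliper off the shut lid and laid it flat on the bench to the right of the case. I then raised the lid by its bar, keeping hold all the way to the stop, and laid the caliper on the case's lining.

- **Lid:** I crept the last few degrees until the force rose and the tool stopped moving. The wrist force components stayed within about 14 N throughout, and the lid stayed open after I let go.
- **Caliper:** the last picture shows it flat inside the case, display up. Each time I set it down, I released it only once the force reading showed contact.
- **Bottle and cylinder:** both still stand where they were. In the last picture the raised gripper partly hides the cylinder, but it was clear in the one before, and the arm did not go near it after that.
- **Disagreements:** no check failed. The measured bar position and the modelled lid arc differed by 1–2 mm, which showed only as small side forces.

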